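# Find the tealight box's own lid

## Robot

A 6-joint arm with a two-finger parallel gripper is mounted at the origin on a cart in front of the work surface, level with it; the furniture and walls round the work are solid. World frame = base frame: x ahead of the robot, y to its left, z up, the work surface at z = 0. Lengths are in m, angles in rad, forces in N, time in s.
With the tool pointing down it reaches from about 0.35 to 0.725 m from the base axis. Payload 6 kg.
Tool frame: the origin (TCP) lies midway between the tips of the shut fingers; the grasp point (between the pads) lies behind it (arm.pinch_z is the z of the grasp point in the tool frame, in m); z points along the fingers, y is the line along which they close (so a half turn about z gives the same grasp; the last joint's range is limited). The gripper opens to 85 mm and grips with 20 to 120 N. Pads are 22 mm wide; open, the fingers measure 114 mm over their backs; the gripper's body (76 mm by 85 mm) begins 54 mm behind the grasp point. The pads swing forward as they close: fully open they stand 13 mm farther back than shut.
Start: joints at [-1.002, 0.04, 0.085, 0, -1.615, -0.334], TCP at [0.14, -0.584, 0.231] pointing down, gripper open.
Joint ranges: [-2.56, 2.56], [-1.29, 2.01], [-1.08, 1.49], [-3.29, 1.98], [-2.81, -0.18], [-2.99, 2.99]. Speed limits (rad/s): [2.57, 2.57, 3.01, 3.14, 3.14, 3.14].

## Interface

Orientations are given as a 3x3 rotation matrix whose columns are the frame's x, y, z axes.
In Python, from station import arm gives the robot as it stands.
- The arm moves only by the tool carry_out, never from a script. Its argument "motion" is a list of rows, each an object with "slide": the shift along the tool's x, y, z in m, a list of three; "yaw": the turn about the tool's z in degrees. In form: [{"slide": [tx, ty, tz], "yaw": yaw}, ...]. A call has 1 to 10 rows; each row shifts and turns the commanded pose from where the row before left it, along the tool's axes as they then stand; what a row does not reach is not made up. A row lasts 1/12 s, in which the tool goes at most 41.7 mm and 7.16 degrees, less where a joint would pass 70% of its speed; a pose out of reach is approached as far as the arm can. A call with a gripper value outside its range is refused whole. "grip" is the finger opening in m, from 0 to 0.0854, set as the call begins (left out, the last holds). The fingers move at their own pace and stop on an object; the grip force is fixed at half the most. Time passes only in rows, so rows that do not move let the fingers close. It gives the time, the measured TCP pose, the force, the opening and the grip force at its end, in the units of the state.
- arm.get_obs(): the state, without advancing time (a new reading comes with each control period).
- arm.grab_frame(name): name is "scene" or "top"; returns (picture, depth): 480x640x3 uint8, red, green, blue; 480x640 float32, m along the optical axis (not along the pixel's ray), 0 where there is no reading.
- arm.camera_info(name): a dict with "fx", "fy", "cx", "cy" (pixels), "R" (3x3) and "t" (3): a world point X has camera coordinates R X + t. Camera axes: x right, y down, z forward; pixel columns grow to the right and rows downward; lengths in m; the calibration is good to about 2 mm. A picture is of the moment at which its call begins. camera_info takes no time and is no camera call.
- arm.hand_in(): hands the job in; it is judged then, once.
The state is a dict: "t": time; "joint_pos": joint angles; "joint_velocities": joint speeds; "tau": joint torques, N m; "tool_pos": TCP position; "tcp_rot": TCP orientation; "wrist_force": force on the tool from outside, world axes, zero at the start; "wrist_torque": the same for the moment, N m; "width": opening from 0.0 (shut) to 1.0 (fully open); "grip_force": force on a finger pad.
Only numpy, scipy, OpenCV 4.12 (cv2) and the standard library are available. Lean on these libraries where they do the work, as an engineer would, in place of code of your own. Each camera call takes 0.05 s, during which the arm holds its last target. There are 200 camera calls.

## Task

Close the open tealight box that stands on the black tray. Only one of the three look-alike lids in the sloping rack fits it: try them on, press the right one down until it snaps fully home all round, and leave every lid that does not fit lying face up, handle outward, in a bay of the rack. Do not knock over or push away the glass candle or the pine cone.

Things in the scene. Friction and masses are not known exactly. Their poses are not given: they have to be found in the camera images.
- tray: black metal tray, 110 (x) by 230 mm (y), floor 4 mm, rims 9 mm high on its long sides, fixed, square to the desk (tray x = world x). Origin: centre of its underside, on the desk. On it stands the open wooden tealight box to be closed: 96 (x) by 120 mm (y), fixed, square to the tray, centred at tray x = 0, y = +45 mm
- seat (a point): centre of the box on the tray, level with its flat outer shoulder, 40 mm above the desk; axes as the tray's. The skirt of the right lid comes to rest on this shoulder: the closed lid's origin lies here, its long side along y (either way round), its sides flush with the box's. Wrong lids stop on the neck, 5 mm or more too high, however pressed up to 25 N
- neck (a point): centre of the mouth of the box on the tray, 54 mm above the desk: top of its neck, which rises 14 mm inside the shoulder, edge rounded (2.5 mm). There are three boxes, alike but for the neck: 76 (x) by 100 (y), 70 by 106 or 82 by 94 mm. Which one is on the tray varies and its name is not told; the others stand open at the back, to be left so
- catch (a point): one of two sprung brass balls in the ends of the neck (about here; the other at -y), 47 mm above the desk. They hold the right lid up about 9 mm too high until it is pressed with 6 to 12 N; then it clicks past them down to the shoulder and is held. Its weight alone does not close it
- rack: fixed wooden rack, 344 mm long (y), turned up to 0.15 rad about the vertical. Origin: centre of its underside, on the desk; x points away from the robot. Its board rises towards +x at 28 degrees (0.489 rad) and passes 43 mm above the origin. Three bays 107 mm wide, parted by strips 9 mm high; a ledge 12 mm high at the lower edge, 61 mm down the slope from the bays' centres
- bay_1 (a point): centre of the bay at rack y = +110 mm, on the board's surface, 43 mm above the desk; axes as the rack's (not sloping). A lid in its bay has its origin here or up to 10 mm up the slope, underside flat on the board, x axis up the slope, z axis square to the board (28 degrees from vertical, leaning to the robot); friction and the ledge hold it
- bay_2 (a point): the same for the middle bay, at rack y = 0
- bay_3 (a point): the same for the bay at rack y = -110 mm
- lid_1: wooden lid, 120 (x) by 96 (y) by 22 mm high without its handle, about 0.13 kg. Origin: centre of the underside (the lower edge of its 16 mm deep skirt); z out of the top. On top, centred, lengthwise along x, a dark bar handle 56 long (x), 14 thick (y), 24 mm tall (22 to 46 mm above the origin): grip it across y. It starts face up in any one of the rack's bays, its x axis up the slope
- lid_2: lid of the same outside as lid_1, the same axes and handle, in another bay. The three lids differ only inside: a rounded bead along the skirt's lower edge leaves a mouth (x by y) of 96 x 84 mm in one, 102 x 78 in another, 108 x 72 mm in the third; each box's neck takes just one of them, with 1 mm play each side
- lid_3: lid of the same outside as lid_1, the same axes and handle, in the third bay. Which lid is which inside cannot be seen while they lie in the rack
- jar_candle: bystander: candle in a glass, 62 mm across, 53 mm high, loose, on the tray beside the box; origin: centre of its underside
- pinecone_a: bystander: pine cone, 50 mm across, 58 mm high, loose, behind the tray; origin: centre of its underside

How it is judged:
At the end, for the whole second after the job is handed in: One lid is home on the tray's box: centred within 3 mm, underside 37 to 42 mm above the desk, level within 0.03 rad, square within 0.06 rad. The other two lie face up in rack bays: tilted 0.42 to 0.56 rad, within 12 mm along the slope, square within 0.22 rad. All at rest, candle upright ((((x of lid_1 in the frame of tray between -0.003 and 0.003 m and y of lid_1 in the frame of tray between 0.042 and 0.048 m and z of lid_1 in the frame of tray between 0.037 and 0.042 m and angle between lid_1's own z axis and vertical below 0.03 rad and angle between the x axis of lid_1 and the y axis of tray, either way round below 0.06 rad) and (x of lid_2 in the frame of rack between -0.012 and 0.012 m and y of lid_2 in the frame of rack between -0.125 and 0.125 m and z of lid_2 in the frame of rack between 0.033 and 0.05 m and angle between lid_2's own z axis and vertical between 0.42 and 0.56 rad and angle between the x axis of lid_2 and the y axis of rack, either way round above 1.35 rad) and (x of lid_3 in the frame of rack between -0.012 and 0.012 m and y of lid_3 in the frame of rack between -0.125 and 0.125 m and z of lid_3 in the frame of rack between 0.033 and 0.05 m and angle between lid_3's own z axis and vertical between 0.42 and 0.56 rad and angle between the x axis of lid_3 and the y axis of rack, either way round above 1.35 rad)) or ((x of lid_2 in the frame of tray between -0.003 and 0.003 m and y of lid_2 in the frame of tray between 0.042 and 0.048 m and z of lid_2 in the frame of tray between 0.037 and 0.042 m and angle between lid_2's own z axis and vertical below 0.03 rad and angle between the x axis of lid_2 and the y axis of tray, either way round below 0.06 rad) and (x of lid_1 in the frame of rack between -0.012 and 0.012 m and y of lid_1 in the frame of rack between -0.125 and 0.125 m and z of lid_1 in the frame of rack between 0.033 and 0.05 m and angle between lid_1's own z axis and vertical between 0.42 and 0.56 rad and angle between the x axis of lid_1 and the y axis of rack, either way round above 1.35 rad) and (x of lid_3 in the frame of rack between -0.012 and 0.012 m and y of lid_3 in the frame of rack between -0.125 and 0.125 m and z of lid_3 in the frame of rack between 0.033 and 0.05 m and angle between lid_3's own z axis and vertical between 0.42 and 0.56 rad and angle between the x axis of lid_3 and the y axis of rack, either way round above 1.35 rad)) or ((x of lid_3 in the frame of tray between -0.003 and 0.003 m and y of lid_3 in the frame of tray between 0.042 and 0.048 m and z of lid_3 in the frame of tray between 0.037 and 0.042 m and angle between lid_3's own z axis and vertical below 0.03 rad and angle between the x axis of lid_3 and the y axis of tray, either way round below 0.06 rad) and (x of lid_1 in the frame of rack between -0.012 and 0.012 m and y of lid_1 in the frame of rack between -0.125 and 0.125 m and z of lid_1 in the frame of rack between 0.033 and 0.05 m and angle between lid_1's own z axis and vertical between 0.42 and 0.56 rad and angle between the x axis of lid_1 and the y axis of rack, either way round above 1.35 rad) and (x of lid_2 in the frame of rack between -0.012 and 0.012 m and y of lid_2 in the frame of rack between -0.125 and 0.125 m and z of lid_2 in the frame of rack between 0.033 and 0.05 m and angle between lid_2's own z axis and vertical between 0.42 and 0.56 rad and angle between the x axis of lid_2 and the y axis of rack, either way round above 1.35 rad))) and linear speed of each of lid_1, lid_2, lid_3 below 0.02 m/s and angle between jar_candle's own z axis and vertical below 0.1 rad); the robot touches nothing.
It fails at once if the glass candle is pushed more than 30 mm (distance of jar_candle from where it was at the start of the episode above 0.03 m).
It fails at once if the pine cone is pushed more than 30 mm (distance of pinecone_a from where it was at the start of the episode above 0.03 m).
It also fails if it takes over 72 s, if anything falls off the work surface, if the arm or the gripper's body presses on something with over 40 N, if the wrist force passes 120 N, or if a joint passes its speed limit or range.

## Working session

There is one attempt and no reset: what is moved stays moved. The work goes in short steps, Python scripts to look and compute and a tool call to move; the robot and the scene stay as the last step left them, time stands still between calls to the robot, and variables do not carry over. Pictures are saved under pics/ and viewed, at most 10 in all, crops included, and the job is handed in when it is done.

Besides the shell and the picture viewer there is one more tool, called after ">>>" by a JSON object that holds its "fn" and its "kwargs". carry_out: Moves the arm, as the interface text tells. Its arguments: {"type":"object","properties":{"motion":{"type":"array","items":{"type":"object","properties":{"slide":{"type":"array","items":{"type":"number"}},"yaw":{"type":"number"}}}},"grip":{"type":"number"}},"required":["motion"]}

```bash
mkdir -p pics; ls
python3 - <<'E'
from station import arm
import cv2,numpy as np
for n in("scene","top"):
    p,d=arm.grab_frame(n); np.savez(f"pics/{n}0.npz",p=p,d=d); cv2.imwrite(f"pics/{n}0.png",p[:,:,::-1])
    c=arm.camera_info(n); print(n,c)
o=arm.get_obs(); print(o, arm.pinch_z)
E
```

```text
pics
scene {'fx': 499.8336330153053, 'fy': 499.8336330153053, 'cx': 316.0272034371323, 'cy': 232.2518087097837, 'R': array([[-0.90289799, -0.42981897, -0.0055559 ],
       [-0.24681034,  0.52895702, -0.81196621],
       [ 0.35193731, -0.73175141, -0.58367799]]), 't': array([0.57519748, 0.17087391, 0.79253991])}
top {'fx': 461.46847995178484, 'fy': 461.46847995178484, 'cx': 327.413793193218, 'cy': 236.44947517670244, 'R': array([[-9.50601492e-03, -9.99952808e-01, -2.00443434e-03],
       [-9.83952857e-01,  9.71104720e-03, -1.78164169e-01],
       [ 1.78175226e-01,  2.78637645e-04, -9.83998735e-01]]), 't': array([0.0613192 , 0.58566526, 0.92608026])}
{'t': 0.1, 'joint_pos': array([-1.00227907e+00,  4.07877667e-02,  8.39060930e-02, -4.14316201e-04,
       -1.61550447e+00, -3.33690492e-01]), 'joint_velocities': array([-7.04224518e-05, -2.95921675e-03,  3.71919451e-03,  1.36519595e-03,
        2.74902013e-04,  2.57898182e-03]), 'tau': array([-4.76426372e-03, -3.69343936e+01,  3.48282659e+01,  6.95169434e+00,
       -4.50293432e-03, -1.09534466e-05]), 'tool_pos': array([ 0.13960313, -0.58322783,  0.23035461]), 'tcp_rot': array([[-9.72550399e-01, -2.32691778e-01, -5.07135226e-04],
       [-2.32692295e-01,  9.72549153e-01,  1.56257708e-03],
       [ 1.29615095e-04,  1.63769142e-03, -9.99998651e-01]]), 'wrist_force': array([-0.20280082, -0.48316332, -0.37390711]), 'wrist_torque': array([-0.04883748, -0.00382715,  0.01714726]), 'grip_force': 0.0, 'width': 0.9990522141418563} -0.0187
```

View pics/top0.png

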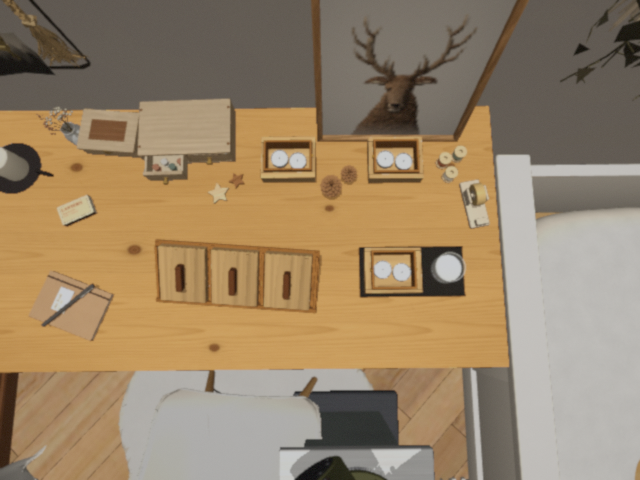

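View pics/scene0.png

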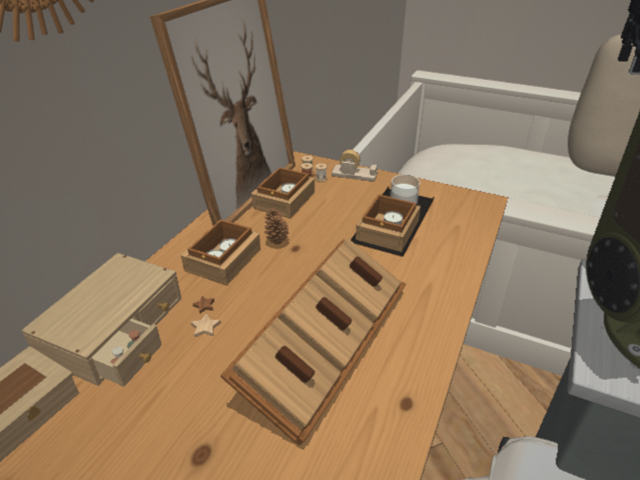

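The top view shows the rack on the left (handles near (180,278), (232,281) and (287,285)) and the tray on the right (360–465, 247–297), with the box at its left end and the candle at (448,268). The pine cones are at (331,187) and (349,175). The scene view agrees.

```bash
cat > h.py <<'E'
import numpy as np,cv2
from station import arm
def cloud(n,p=None,d=None):
    if d is None: p,d=arm.grab_frame(n)
    c=arm.camera_info(n); v,u=np.mgrid[:480,:640]
    X=np.stack([(u-c['cx'])/c['fx']*d,(v-c['cy'])/c['fy']*d,d],-1)
    return p,d,(X-c['t'])@c['R']      # world points
def load(n):
    z=np.load(f"pics/{n}0.npz"); return cloud(n,z['p'],z['d'])
def handles(n,W,p,d,box):
    "dark brown handle blobs: mean of top-face points"
    hsv=cv2.cvtColor(p,cv2.COLOR_RGB2HSV)
    m=((hsv[...,2]<95)&(hsv[...,1]>70)&(d>0)).astype(np.uint8)
    x0,x1,y0,y1=box
    m&=((W[...,0]>x0)&(W[...,0]<x1)&(W[...,1]>y0)&(W[...,1]<y1)&(W[...,2]>.045)).astype(np.uint8)
    k,l,s,c=cv2.connectedComponentsWithStats(m)
    return [(c[i],W[l==i]) for i in range(1,k) if s[i,4]>40]
E
python3 - <<'E'
from h import *
p,d,W=load("top")
hsv=cv2.cvtColor(p,cv2.COLOR_RGB2HSV)
# tray
m=(p.max(2)<45)&(W[...,2]<.03)&(W[...,2]>-.02); m[:, :340]=0; m[:,480:]=0; m[:235]=0; m[310:]=0
P=W[m]; print("tray",m.sum(),np.percentile(P,[1,50,99],axis=0).round(4))
def reg(n,u0,u1,v0,v1,z0,z1):
    Q=W[v0:v1,u0:u1].reshape(-1,3); Q=Q[(Q[:,2]>z0)&(Q[:,2]<z1)]
    print(n,len(Q),Q.min(0).round(4),Q.max(0).round(4),Q.mean(0).round(4)); return Q
reg("boxshoulder",355,430,240,300,.034,.046); reg("neck",355,430,240,300,.050,.060)
reg("candle",428,470,245,290,.03,.07); reg("cones",315,362,160,205,.02,.08)
reg("desk",330,350,210,300,-.05,.05)
for n in("top","scene"):
    p,d,W=load(n)
    # rack board fit
    for c,Q in handles(n,W,p,d,(.2,.7,.03,.6)):
        print(n,"handle",c.round(1),len(Q),Q.mean(0).round(4),Q.min(0).round(4),Q.max(0).round(4))
p,d,W=load("top")
Q=W[235:315,150:325].reshape(-1,3); Q=Q[(Q[:,2]>.02)]
r=cv2.minAreaRect((Q[:,:2]*1000).astype(np.float32)); print("rack rect",r)
E
```

```text
tray 932 [[ 4.648e-01 -2.359e-01  1.000e-04]
 [ 4.937e-01 -1.736e-01  4.600e-03]
 [ 5.668e-01 -1.680e-02  8.600e-03]]
boxshoulder 851 [ 0.4678 -0.1432  0.0341] [ 0.564  -0.0224  0.0459] [ 0.5118 -0.0808  0.0403]
neck 378 [ 0.4754 -0.1316  0.05  ] [ 0.5564 -0.033   0.0583] [ 0.5187 -0.0813  0.0537]
candle 756 [ 0.4886 -0.2316  0.03  ] [ 0.55   -0.1695  0.0609] [ 0.5202 -0.2021  0.0392]
cones 566 [ 0.6811 -0.0099  0.0201] [0.7526 0.071  0.0606] [0.7126 0.0336 0.0386]
desk 1791 [ 0.4565  0.0063 -0.0056] [0.6573 0.0513 0.006 ] [5.552e-01 2.920e-02 5.000e-04]
top handle [181.4 276.6] 129 [0.5012 0.3526 0.0803] [0.4748 0.3494 0.0587] [0.5252 0.3601 0.0975]
top handle [234.3 280. ] 105 [0.4933 0.245  0.0814] [0.4674 0.2413 0.061 ] [0.5175 0.2513 0.0968]
top handle [288.1 281.9] 57 [0.488  0.1356 0.0865] [0.4606 0.133  0.0723] [0.5084 0.1418 0.0974]
scene handle [365.4 271.9] 422 [0.4799 0.1428 0.0784] [0.4538 0.1286 0.0564] [0.5108 0.1478 0.0979]
scene handle [333.3 314.1] 492 [0.4881 0.2529 0.0789] [0.4619 0.2428 0.0543] [0.5174 0.2584 0.0972]
scene handle [294.7 364.6] 601 [0.4963 0.3601 0.0799] [0.4702 0.347  0.055 ] [0.5287 0.3651 0.0986]
scene handle [248.  393.9] 62 [0.5376 0.4126 0.0588] [0.5106 0.4097 0.045 ] [0.5654 0.4153 0.0737]
rack rect ((498.5272521972656, 234.62501525878906), (372.7030334472656, 140.2701873779297), 84.8172607421875)
```

Run:
```python
from h import *
for n in("top","scene"):
    p,d,W=load(n)
    m=(d>0)&(W[...,0]>.40)&(W[...,0]<.60)&(W[...,1]>.06)&(W[...,1]<.42)&(W[...,2]>.02)&(W[...,2]<.14)
    P=W[m]
    # lid-top plane: robust lstsq z=a x+b y+c
    k=np.ones(len(P),bool)
    for i in range(25):
        A=np.c_[P[:,:2],np.ones(len(P))]; s,*_=np.linalg.lstsq(A[k],P[k,2],rcond=None)
        r=P[:,2]-A@s; k=abs(r)<max(.003,.02*.8**i)
    nrm=np.array([-s[0],-s[1],1]);nrm/=np.linalg.norm(nrm)
    psi=np.arctan2(-nrm[1],-nrm[0]); print(n,"tilt",np.arccos(nrm[2]),"yaw",psi,k.sum(),len(P))
    h=r*nrm[2]
    ex=np.array([s[0],s[1],0]);ex/=np.linalg.norm(ex);ey=np.cross([0,0,1],ex);ux=np.cross(ey,nrm)
    H=P[(h>.012)&(h<.035)]; hh=h[(h>.012)&(h<.035)]
    cy=H@ey
    lab=cv2.kmeans(cy.astype(np.float32)[:,None],3,None,(3,50,1e-5),5,cv2.KMEANS_PP_CENTERS)[1].ravel()
    for j in range(3):
        Q=H[lab==j]; t=hh[lab==j]>.019; Q=Q[t] if t.sum()>20 else Q
        a=(Q@ux);b=(Q@ey);c=(Q@nrm)
        am=(np.percentile(a,2)+np.percentile(a,98))/2;bm=(np.percentile(b,3)+np.percentile(b,97))/2
        C=am*ux+bm*ey+np.median(c)*nrm
        q=Q[:,:2]-Q[:,:2].mean(0); v=np.linalg.svd(q,full_matrices=False)[2][0]
        print(" handle top",C.round(4),"n",len(Q),"len",np.ptp(a).round(4),"wid",np.ptp(b).round(4),"h",np.median(hh[lab==j]).round(4),"dir",np.arctan2(v[1]*np.sign(v[0]),abs(v[0])).round(3))
    Q=P[k]; r=cv2.minAreaRect((Q[:,:2]*1000).astype(np.float32)); print(r)
    print("nrm",nrm.round(3))
```

```text
top tilt 0.4878692169938814 yaw -0.07869511700739767 6091 10071
 handle top [0.4785 0.1404 0.0843] n 173 len 0.0557 wid 0.0142 h 0.0232 dir -0.068
 handle top [0.4962 0.3576 0.0847] n 175 len 0.0554 wid 0.0142 h 0.0229 dir -0.081
 handle top [0.4873 0.251  0.0839] n 178 len 0.0558 wid 0.0145 h 0.0227 dir -0.102
((498.4644775390625, 248.65101623535156), (314.22882080078125, 106.552734375), 85.54855346679688)
nrm [-0.467  0.037  0.883]
scene tilt 0.48939513188597583 yaw -0.08245727192805903 10965 17385
 handle top [0.4937 0.3571 0.0845] n 413 len 0.0556 wid 0.0148 h 0.0228 dir -0.081
 handle top [0.4849 0.2494 0.0846] n 315 len 0.0555 wid 0.015 h 0.0224 dir -0.085
 handle top [0.4761 0.1395 0.0847] n 241 len 0.0554 wid 0.0153 h 0.0222 dir -0.067
((496.294677734375, 246.0765380859375), (317.0147705078125, 106.87496185302734), 85.36202239990234)
nrm [-0.468  0.039  0.883]
```

```bash
cat >> h.py <<'E'
def rows(x,y,z,th,n,mid=None):
    "slides to reach TCP (x,y,z) with tool y axis at angle th(deg ccw from world +y), n rows; pure-down tool"
    o=arm.get_obs(); R=o['tcp_rot']; p=o['tool_pos']
    a=np.degrees(np.arctan2(-R[0,1],R[1,1])); 
    dy=-(th-a); dy=(dy+180)%360-180
    D=np.array([x,y,z])-p
    step=D/n; out=[]
    for i in range(n):
        t=np.radians(a-dy*i/n)
        yv=np.array([-np.sin(t),np.cos(t),0]); zv=np.array([0,0,-1.]); xv=np.cross(yv,zv)
        out.append([round(1000*float(step@v),1) for v in(xv,yv,zv)]+[round(dy/n,2)])
    print("at",p.round(4),"ang",round(a,2),"F",o['wrist_force'].round(1),"w",round(o['width']*85.4,1),"gf",round(o['grip_force'],1),"t",o['t'],"j6",o['joint_pos'][5].round(2))
    if dy/n<.3 and abs(dy)<1: print(n,"x",out[0])
    else:
        for r in out: print(r)
E
python3 - <<'E'
from h import *
for n in("top","scene"):
    p,d,W=load(n)
    B=(W[...,0]>.455)&(W[...,0]<.58)&(W[...,1]>-.155)&(W[...,1]<-.01)
    N=W[B&(W[...,2]>.0475)&(W[...,2]<.058)]; S=W[B&(W[...,2]>.034)&(W[...,2]<.058)]
    c=np.array([.516,-.083])
    for nm,Q in(("neck",N),("outer",S)):
        for ax in(0,1):
            o=1-ax; b=np.arange(c[o]-.03,c[o]+.03,.003); lo=[];hi=[]
            for t in b:
                v=Q[abs(Q[:,o]-t)<.0015,ax]
                if len(v)>4: lo.append(v.min());hi.append(v.max())
            print(n,nm,"xy"[ax],np.median(lo).round(4),np.median(hi).round(4),"size",(np.median(hi)-np.median(lo)).round(4),"c",((np.median(hi)+np.median(lo))/2).round(4))
    t=p[(250 if n=="top" else 180):(300 if n=="top" else 260),(355 if n=="top" else 350):(430 if n=="top" else 440)]
rows(.478,.14,.2,-4.6,18)
E
```

```text
top neck x 0.4758 0.5558 size 0.0799 c 0.5158
top neck y -0.1278 -0.0362 size 0.0916 c -0.082
top outer x 0.4683 0.562 size 0.0936 c 0.5151
top outer y -0.1411 -0.0233 size 0.1178 c -0.0822
scene neck x 0.4725 0.552 size 0.0794 c 0.5123
scene neck y -0.1301 -0.0367 size 0.0934 c -0.0834
scene outer x 0.4655 0.5525 size 0.0871 c 0.509
scene outer y -0.1308 -0.0239 size 0.1069 c -0.0773
at [ 0.1396 -0.5832  0.2304] ang 13.46 F [-0.2 -0.5 -0.4] w 85.3 gf 0.0 t 0.1 j6 -0.33
[-27.6, 34.7, 1.7, np.float64(1.0)]
[-27.0, 35.2, 1.7, np.float64(1.0)]
[-26.4, 35.6, 1.7, np.float64(1.0)]
[-25.8, 36.1, 1.7, np.float64(1.0)]
[-25.1, 36.6, 1.7, np.float64(1.0)]
[-24.5, 37.0, 1.7, np.float64(1.0)]
[-23.8, 37.4, 1.7, np.float64(1.0)]
[-23.2, 37.8, 1.7, np.float64(1.0)]
[-22.5, 38.2, 1.7, np.float64(1.0)]
[-21.8, 38.6, 1.7, np.float64(1.0)]
[-21.2, 39.0, 1.7, np.float64(1.0)]
[-20.5, 39.3, 1.7, np.float64(1.0)]
[-19.8, 39.7, 1.7, np.float64(1.0)]
[-19.1, 40.0, 1.7, np.float64(1.0)]
[-18.4, 40.4, 1.7, np.float64(1.0)]
[-17.7, 40.7, 1.7, np.float64(1.0)]
[-17.0, 41.0, 1.7, np.float64(1.0)]
[-16.2, 41.3, 1.7, np.float64(1.0)]
```

>>> {"fn": "carry_out", "kwargs": {"motion": [{"slide": [-0.0276,0.0347,0.001],"yaw": 1},{"slide": [-0.027,0.0352,0.001],"yaw": 1},{"slide": [-0.0264,0.0356,0.001],"yaw": 1},{"slide": [-0.0258,0.0361,0.001],"yaw": 1},{"slide": [-0.0251,0.0366,0.001],"yaw": 1},{"slide": [-0.0245,0.037,0.001],"yaw": 1},{"slide": [-0.0238,0.0374,0.001],"yaw": 1},{"slide": [-0.0232,0.0378,0.001],"yaw": 1},{"slide": [-0.0225,0.0382,0.001],"yaw": 1},{"slide": [-0.0218,0.0386,0.001],"yaw": 1}]}}

```text
t: 0.93
tool_pos: [0.316, -0.2043, 0.2218]
tcp_rot: [[-0.998, -0.059, 0.001], [-0.059, 0.998, 0.0], [-0.001, 0.0, -1.0]]
wrist_force: [1.7, -0.2, 0.4]
width: 1.003
grip_force: 0.0
```

>>> {"fn": "carry_out", "kwargs": {"motion": [{"slide": [-0.0212,0.039,0.001],"yaw": 1},{"slide": [-0.0205,0.0393,0.001],"yaw": 1},{"slide": [-0.0198,0.0397,0.001],"yaw": 1},{"slide": [-0.0191,0.04,0.001],"yaw": 1},{"slide": [-0.0184,0.0404,0.001],"yaw": 1},{"slide": [-0.0177,0.0407,0.001],"yaw": 1},{"slide": [-0.017,0.041,0.001],"yaw": 1},{"slide": [-0.0162,0.0413,0.001],"yaw": 1},{"slide": [0,0,0],"yaw": 0},{"slide": [0,0,0],"yaw": 0}]}}

```text
t: 1.77
tool_pos: [0.457, 0.0972, 0.2128]
tcp_rot: [[-0.997, 0.077, -0.003], [0.077, 0.997, -0.002], [0.003, -0.002, -1.0]]
wrist_force: [0.2, -1.6, 0.3]
width: 0.997
grip_force: 0.0
```

```bash
sed -i 's/round(dy\/n,2)/round(float(dy\/n),2)/; s/if dy\/n<.3 and/if/' h.py; python3 -c "
from h import *
rows(.479,.140,.066,-4.6,6)"
```

```text
at [0.457  0.0972 0.2128] ang -4.39 F [ 0.2 -1.6  0.3] w 85.1 gf 0.0 t 1.7667 j6 -2.29
6 x [-3.1, 7.4, 24.5, 0.03]
```

>>> {"fn": "carry_out", "kwargs": {"motion": [{"slide": [-0.0039,0.0073,0.0243],"yaw": 0},{"slide": [-0.0039,0.0073,0.0243],"yaw": 0.2},{"slide": [-0.0039,0.0073,0.0243],"yaw": 0},{"slide": [-0.0039,0.0073,0.0243],"yaw": 0},{"slide": [-0.0039,0.0073,0.0243],"yaw": 0},{"slide": [-0.0039,0.0073,0.0243],"yaw": 0},{"slide": [0,0,0],"yaw": 0},{"slide": [0,0,0],"yaw": 0},{"slide": [0,0,0],"yaw": 0}]}}

```text
t: 2.52
tool_pos: [0.4846, 0.137, 0.0705]
tcp_rot: [[-0.997, 0.083, 0.002], [0.083, 0.997, 0.001], [-0.002, 0.001, -1.0]]
wrist_force: [0.3, -0.2, 0.5]
width: 0.999
grip_force: 0.0
```

```bash
python3 -c "
from h import *
rows(.484,.1397,.067,-4.6,2)"
```

```text
at [0.4846 0.137  0.0705] ang -4.77 F [ 0.3 -0.2  0.5] w 85.3 gf 0.0 t 2.5167 j6 -2.33
2 x [0.4, 1.3, 1.8, -0.09]
```

Now close on the handle.

>>> {"fn": "carry_out", "kwargs": {"motion": [{"slide": [0.0004,0.0025,0.0035],"yaw": 0},{"slide": [0,0,0],"yaw": 0}]}}

```text
t: 2.68
tool_pos: [0.4842, 0.1403, 0.0664]
tcp_rot: [[-0.997, 0.083, 0.002], [0.083, 0.997, 0.002], [-0.002, 0.002, -1.0]]
wrist_force: [-0.4, -0.4, -0.3]
width: 1.001
grip_force: 0.0
```

>>> {"fn": "carry_out", "kwargs": {"grip": 0.0, "motion": [{"slide": [0,0,0]},{"slide": [0,0,0]},{"slide": [0,0,0]},{"slide": [0,0,0]},{"slide": [0,0,0]},{"slide": [0,0,0]},{"slide": [0,0,0]}]}}

```text
invalid input at $.motion[0]: expected keys slide, yaw
```

>>> {"fn": "carry_out", "kwargs": {"grip": 0.0, "motion": [{"slide": [0,0,0],"yaw": 0},{"slide": [0,0,0],"yaw": 0},{"slide": [0,0,0],"yaw": 0},{"slide": [0,0,0],"yaw": 0},{"slide": [0,0,0],"yaw": 0},{"slide": [0,0,0],"yaw": 0}]}}

```text
t: 3.18
tool_pos: [0.4838, 0.14, 0.0653]
tcp_rot: [[-0.997, 0.083, -0.0], [0.083, 0.997, -0.0], [0.0, -0.0, -1.0]]
wrist_force: [-7.9, 0.6, 12.9]
width: 0.147
grip_force: 58.5
```

>>> {"fn": "carry_out", "kwargs": {"motion": [{"slide": [0,0,-0.02],"yaw": 0},{"slide": [0,0,-0.04],"yaw": 0},{"slide": [0,0,-0.04],"yaw": 0},{"slide": [0,0,-0.04],"yaw": -7},{"slide": [0,0,-0.04],"yaw": -7},{"slide": [0,0,-0.04],"yaw": -7},{"slide": [0,0,-0.04],"yaw": -7},{"slide": [0,0,-0.04],"yaw": -7},{"slide": [0,0,-0.04],"yaw": -7},{"slide": [0,0,-0.03],"yaw": -7}]}}

```text
t: 4.02
tool_pos: [0.4836, 0.1396, 0.4385]
tcp_rot: [[-0.712, -0.702, 0.002], [-0.702, 0.712, 0.001], [-0.003, -0.001, -1.0]]
wrist_force: [0.2, -0.2, -0.0]
width: 0.148
grip_force: 60.2
```

```bash
python3 -c "
from h import *
rows(.42,.28,.48,105,9)"
```

```text
at [0.4836 0.1396 0.4385] ang 44.58 F [ 0.2 -0.2 -0. ] w 12.6 gf 60.2 t 4.0167 j6 -1.47
[-5.9, 16.1, -4.6, -6.71]
[-7.8, 15.3, -4.6, -6.71]
[-9.5, 14.3, -4.6, -6.71]
[-11.1, 13.1, -4.6, -6.71]
[-12.5, 11.7, -4.6, -6.71]
[-13.8, 10.1, -4.6, -6.71]
[-14.9, 8.4, -4.6, -6.71]
[-15.8, 6.6, -4.6, -6.71]
[-16.5, 4.7, -4.6, -6.71]
```

>>> {"fn": "carry_out", "kwargs": {"motion": [{"slide": [-0.006,0.016,-0.0046],"yaw": -6.7},{"slide": [-0.008,0.015,-0.0046],"yaw": -6.7},{"slide": [-0.01,0.014,-0.0046],"yaw": -6.7},{"slide": [-0.011,0.013,-0.0046],"yaw": -6.7},{"slide": [-0.0125,0.012,-0.0046],"yaw": -6.7},{"slide": [-0.014,0.01,-0.0046],"yaw": -6.7},{"slide": [-0.015,0.008,-0.0046],"yaw": -6.7},{"slide": [-0.016,0.0065,-0.0046],"yaw": -6.7},{"slide": [-0.0165,0.005,-0.0046],"yaw": -6.7},{"slide": [0,0,0],"yaw": 0}]}}

```text
t: 4.85
tool_pos: [0.4215, 0.2838, 0.4762]
tcp_rot: [[0.259, -0.966, -0.001], [-0.966, -0.259, 0.0], [-0.0, 0.001, -1.0]]
wrist_force: [-0.2, -0.4, -0.9]
width: 0.15
grip_force: 60.2
```

```bash
cat >> h.py <<'E'
def proj(n,X):
    c=arm.camera_info(n); q=c['R']@np.array(X)+c['t']; return c['fx']*q[0]/q[2]+c['cx'],c['fy']*q[1]/q[2]+c['cy'],q[2]
def snap(name,w=110):
    p,d=arm.grab_frame("scene"); o=arm.get_obs(); u,v,z=proj("scene",o['tool_pos']-[0,0,.02]); print(u,v,z,o['tool_pos'])
    np.savez(f"pics/{name}.npz",p=p,d=d)
    u,v=int(u),int(v); y0=max(0,v-60);x0=max(0,u-w); q=p[y0:y0+150,x0:x0+2*w,::-1]
    print("crop origin",x0,y0); cv2.imwrite(f"pics/{name}.png",cv2.resize(q,None,fx=3.5,fy=3.5,interpolation=cv2.INTER_CUBIC))
E
python3 -c "
from h import *
snap('lidA')"
```

```text
391.01846505265337 67.75825180511299 0.4678807708062398 [0.42188079 0.28279576 0.47607088]
crop origin 281 7
```

View pics/lidA.png

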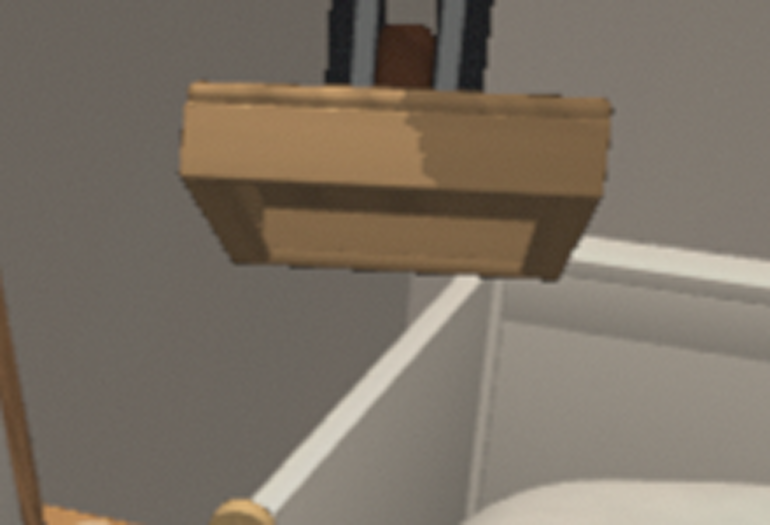

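The crop shows the lid's underside. The far rim's side bands are about 34 px of 325, or about 10 mm each. The right lid (84 mm mouth for the 82 mm neck) would show about 6 mm, so this one looks wrong. I'll put it back and inspect the next.

```bash
python3 -c "
from h import *
rows(.484,.140,.19,-4.8,18)"
```

```text
at [0.4219 0.2828 0.4761] ang 104.66 F [-0.6 -0.1 -1. ] w 12.8 gf 60.2 t 4.9 j6 -0.73
[8.5, -1.3, 15.9, 6.08]
[8.4, -2.2, 15.9, 6.08]
[8.1, -3.1, 15.9, 6.08]
[7.7, -3.9, 15.9, 6.08]
[7.2, -4.7, 15.9, 6.08]
[6.7, -5.5, 15.9, 6.08]
[6.1, -6.2, 15.9, 6.08]
[5.4, -6.8, 15.9, 6.08]
[4.6, -7.3, 15.9, 6.08]
[3.8, -7.7, 15.9, 6.08]
[3.0, -8.1, 15.9, 6.08]
[2.1, -8.4, 15.9, 6.08]
[1.2, -8.6, 15.9, 6.08]
[0.3, -8.6, 15.9, 6.08]
[-0.6, -8.6, 15.9, 6.08]
[-1.5, -8.5, 15.9, 6.08]
[-2.4, -8.3, 15.9, 6.08]
[-3.3, -8.0, 15.9, 6.08]
```

>>> {"fn": "carry_out", "kwargs": {"motion": [{"slide": [0.0085,-0.0013,0.016],"yaw": 6},{"slide": [0.0084,-0.0022,0.016],"yaw": 6},{"slide": [0.0081,-0.0031,0.016],"yaw": 6},{"slide": [0.0077,-0.0039,0.016],"yaw": 6},{"slide": [0.0072,-0.0047,0.016],"yaw": 6},{"slide": [0.0067,-0.0055,0.016],"yaw": 6},{"slide": [0.0061,-0.0062,0.016],"yaw": 6},{"slide": [0.0054,-0.0068,0.016],"yaw": 6},{"slide": [0.0046,-0.0073,0.016],"yaw": 6},{"slide": [0.0038,-0.0077,0.016],"yaw": 6}]}}

```text
t: 5.73
tool_pos: [0.4573, 0.2012, 0.3154]
tcp_rot: [[-0.718, -0.696, -0.0], [-0.696, 0.718, -0.0], [0.0, 0.0, -1.0]]
wrist_force: [0.6, 0.5, -0.8]
width: 0.146
grip_force: 60.2
```

>>> {"fn": "carry_out", "kwargs": {"motion": [{"slide": [0.003,-0.0081,0.016],"yaw": 6},{"slide": [0.0021,-0.0084,0.016],"yaw": 6},{"slide": [0.0012,-0.0086,0.016],"yaw": 6},{"slide": [0.0003,-0.0086,0.016],"yaw": 6},{"slide": [-0.0006,-0.0086,0.016],"yaw": 6},{"slide": [-0.0015,-0.0085,0.016],"yaw": 6},{"slide": [-0.0024,-0.0083,0.016],"yaw": 6},{"slide": [-0.0033,-0.008,0.016],"yaw": 6},{"slide": [0,0,0],"yaw": 1.4},{"slide": [0,0,0],"yaw": 0}]}}

```text
t: 6.57
tool_pos: [0.4856, 0.1385, 0.1877]
tcp_rot: [[-0.996, 0.087, -0.002], [0.087, 0.996, -0.001], [0.001, -0.001, -1.0]]
wrist_force: [0.3, -0.1, -0.1]
width: 0.148
grip_force: 60.2
```

```bash
python3 -c "
from h import *
rows(.486,.140,.073,-4.8,6)"
```

```text
at [0.4856 0.1385 0.1877] ang -4.98 F [ 0.3 -0.1 -0.1] w 12.6 gf 60.2 t 6.5667 j6 -2.34
6 x [-0.0, 0.3, 19.1, -0.03]
```

>>> {"fn": "carry_out", "kwargs": {"motion": [{"slide": [0,0.0003,0.03],"yaw": 0},{"slide": [0,0.0003,0.03],"yaw": 0},{"slide": [0,0.0003,0.03],"yaw": 0},{"slide": [0,0.0003,0.018],"yaw": 0},{"slide": [0,0,0.008],"yaw": 0},{"slide": [0,0,0.004],"yaw": 0},{"slide": [0,0,0],"yaw": 0},{"slide": [0,0,0],"yaw": 0}]}}

```text
t: 7.23
tool_pos: [0.4869, 0.1413, 0.0705]
tcp_rot: [[-0.996, 0.084, 0.002], [0.084, 0.996, 0.001], [-0.002, 0.001, -1.0]]
wrist_force: [0.5, -0.0, -1.1]
width: 0.148
grip_force: 60.2
```

>>> {"fn": "carry_out", "kwargs": {"grip": 0.085, "motion": [{"slide": [0,0,0],"yaw": 0},{"slide": [0,0,0],"yaw": 0},{"slide": [0,0,0],"yaw": 0},{"slide": [0,0,0],"yaw": 0},{"slide": [0,0,-0.02],"yaw": 0},{"slide": [0,0,-0.04],"yaw": 0},{"slide": [0,0,-0.01],"yaw": 0},{"slide": [0,0,0],"yaw": 0}]}}

```text
t: 7.9
tool_pos: [0.488, 0.1416, 0.1436]
tcp_rot: [[-0.996, 0.084, 0.007], [0.084, 0.996, 0.003], [-0.007, 0.004, -1.0]]
wrist_force: [-0.4, -1.1, -1.1]
width: 0.996
grip_force: 0.0
```

```bash
python3 -c "
from h import *
rows(.493,.250,.14,-4.8,4)
p,d,W=cloud('scene')
for c,Q in handles('scene',W,p,d,(.2,.7,.03,.6)): print(c.round(1),len(Q),Q.mean(0).round(4))
"
```

```text
at [0.488  0.1416 0.1436] ang -4.83 F [-0.4 -1.1 -1.1] w 85.1 gf 0.0 t 7.9 j6 -2.34
4 x [1.0, 27.1, 0.9, -0.01]
[378.1   5. ] 101 [0.45   0.2492 0.5023]
[438.4  20.2] 2494 [0.3721 0.3387 0.5143]
[591.7  27.2] 3327 [0.2646 0.2744 0.5054]
[367.5  37.3] 69 [0.4792 0.1932 0.4564]
[450.   88.2] 221 [0.3495 0.3666 0.4743]
[529.1  96.5] 46 [0.2959 0.3241 0.462 ]
[489.4 114.6] 99 [0.3204 0.344  0.4504]
[363.4 271.2] 472 [0.4826 0.1449 0.0804]
[331.9 316. ] 311 [0.4897 0.2544 0.0758]
[293.  367.3] 333 [0.4979 0.3622 0.0761]
```

>>> {"fn": "carry_out", "kwargs": {"motion": [{"slide": [0.001,0.027,0],"yaw": 0},{"slide": [0.001,0.027,0],"yaw": 0},{"slide": [0.001,0.027,0],"yaw": 0},{"slide": [0.001,0.0273,0.01],"yaw": 0},{"slide": [0,0,0.025],"yaw": 0},{"slide": [0,0,0.025],"yaw": 0},{"slide": [0,0,0.01],"yaw": 0},{"slide": [0,0,0],"yaw": 0},{"slide": [0,0,0],"yaw": 0}]}}

```text
t: 8.7
tool_pos: [0.4912, 0.2486, 0.0687]
tcp_rot: [[-0.996, 0.085, -0.0], [0.085, 0.996, -0.001], [0.0, -0.001, -1.0]]
wrist_force: [-0.6, 0.3, 0.3]
width: 0.991
grip_force: 0.0
```

```bash
python3 -c "
from h import *
rows(.4928,.2497,.0675,-4.8,1)"
```

```text
at [0.4912 0.2486 0.0687] ang -4.85 F [-0.6  0.3  0.3] w 84.6 gf 0.0 t 8.7 j6 -2.49
1 x [-1.5, 1.2, 1.2, -0.05]
```

>>> {"fn": "carry_out", "kwargs": {"grip": 0.0, "motion": [{"slide": [-0.0015,0.001,0.001],"yaw": 0},{"slide": [0,0,0],"yaw": 0},{"slide": [0,0,0],"yaw": 0},{"slide": [0,0,0],"yaw": 0},{"slide": [0,0,0],"yaw": 0},{"slide": [0,0,0],"yaw": 0},{"slide": [0,0,0],"yaw": 0}]}}

```text
t: 9.28
tool_pos: [0.4929, 0.2501, 0.0681]
tcp_rot: [[-0.996, 0.084, 0.001], [0.084, 0.996, 0.001], [-0.001, 0.001, -1.0]]
wrist_force: [-1.1, 0.1, 2.3]
width: 0.149
grip_force: 61.4
```

>>> {"fn": "carry_out", "kwargs": {"motion": [{"slide": [0,0,-0.02],"yaw": 0},{"slide": [0,0,-0.04],"yaw": 0},{"slide": [0,0,-0.04],"yaw": 0},{"slide": [0,0,-0.04],"yaw": -7},{"slide": [0,0,-0.04],"yaw": -7},{"slide": [0,0,-0.04],"yaw": -7},{"slide": [0,0,-0.04],"yaw": -7},{"slide": [0,0,-0.04],"yaw": -7},{"slide": [0,0,-0.04],"yaw": -7},{"slide": [0,0,-0.03],"yaw": -7}]}}

```text
t: 10.12
tool_pos: [0.4925, 0.2494, 0.4408]
tcp_rot: [[-0.713, -0.701, 0.002], [-0.701, 0.713, 0.002], [-0.003, -0.0, -1.0]]
wrist_force: [0.4, 0.1, -0.5]
width: 0.147
grip_force: 60.8
```

```bash
python3 -c "
from h import *
rows(.42,.28,.478,105,9)"
```

```text
at [0.4925 0.2494 0.4408] ang 44.48 F [ 0.4  0.1 -0.5] w 12.5 gf 60.8 t 10.1167 j6 -1.63
[3.4, 8.1, -4.1, -6.72]
[2.4, 8.4, -4.1, -6.72]
[1.4, 8.6, -4.1, -6.72]
[0.4, 8.7, -4.1, -6.72]
[-0.6, 8.7, -4.1, -6.72]
[-1.7, 8.6, -4.1, -6.72]
[-2.7, 8.3, -4.1, -6.72]
[-3.6, 8.0, -4.1, -6.72]
[-4.5, 7.5, -4.1, -6.72]
```

>>> {"fn": "carry_out", "kwargs": {"motion": [{"slide": [0.0034,0.0081,-0.004],"yaw": -6.7},{"slide": [0.0024,0.0084,-0.004],"yaw": -6.7},{"slide": [0.0014,0.0086,-0.004],"yaw": -6.7},{"slide": [0.0004,0.0087,-0.004],"yaw": -6.7},{"slide": [-0.0006,0.0087,-0.004],"yaw": -6.7},{"slide": [-0.0017,0.0086,-0.004],"yaw": -6.7},{"slide": [-0.0027,0.0083,-0.004],"yaw": -6.7},{"slide": [-0.0036,0.008,-0.004],"yaw": -6.7},{"slide": [-0.0045,0.0075,-0.004],"yaw": -6.7},{"slide": [0,0,0],"yaw": 0}]}}

```text
t: 10.95
tool_pos: [0.4196, 0.2813, 0.4743]
tcp_rot: [[0.255, -0.967, 0.001], [-0.967, -0.255, 0.001], [-0.001, -0.001, -1.0]]
wrist_force: [-0.3, -0.6, -1.4]
width: 0.144
grip_force: 60.8
```

```bash
python3 -c "
from h import *
snap('lidB')"
```

```text
393.2046217366202 69.93643870159153 0.469715350736301 [0.4200668  0.28121534 0.47381532]
crop origin 283 9
```

View pics/lidB.png

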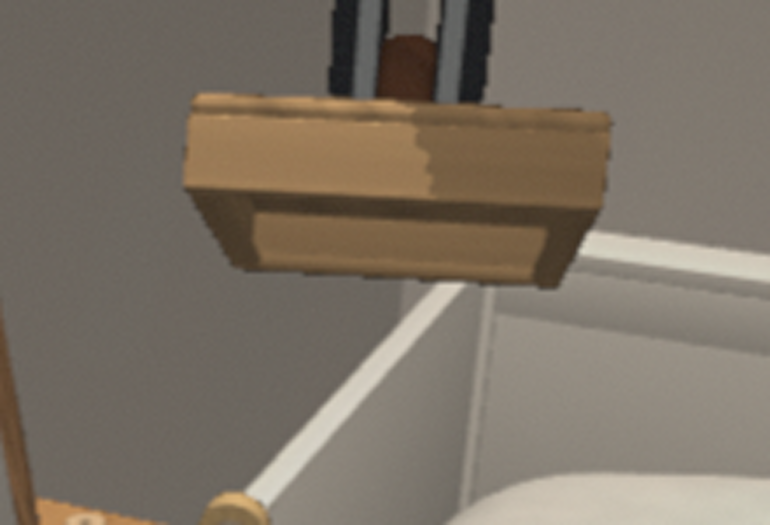

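Lid B's inner light wall is about 20 px wider than A's (258–535 of 243–560 at the far end). I'll compare both with projected mouth corners.

Run:
```python
from h import *
a=np.radians(28)
# lid axes at yaw 0 : x up slope, z normal
X=np.array([np.cos(a),0,np.sin(a)]);Y=np.array([0,1.,0]);Z=np.array([-np.sin(a),0,np.cos(a)])
def px(top_off,tcp,th,pt,org):
    t=np.radians(th);Rz=np.array([[np.cos(t),-np.sin(t),0],[np.sin(t),np.cos(t),0],[0,0,1]])
    O=np.array(top_off)-.046*Z
    w=np.array(tcp)+Rz@(O+pt[0]*X+pt[1]*Y+pt[2]*Z)
    u,v,_=proj("scene",w); return round((u-org[0])*3.5),round((v-org[1])*3.5)
for nm,off,tcp,org in(("A",(-.0065,0,.0192),(.4219,.2828,.4761),(281,7)),("B",(-.0069,0,.0162),(.4201,.2812,.4738),(283,9))):
    print(nm,"outer near",[px(off,tcp,104.8,(.06,s*.048,0),org) for s in(1,-1)],"far",[px(off,tcp,104.8,(-.06,s*.048,0),org) for s in(1,-1)])
    for mx,my in((96,84),(102,78),(108,72)):
        print(mx,my,"near",[px(off,tcp,104.8,(mx/2000,s*my/2000,0),org) for s in(1,-1)],"far",[px(off,tcp,104.8,(-mx/2000,s*my/2000,0),org) for s in(1,-1)])
```

```text
A outer near [(591, 199), (167, 177)] far [(551, 283), (224, 264)]
96 84 near [(559, 208), (199, 189)] far [(533, 275), (239, 258)]
102 78 near [(547, 205), (210, 187)] far [(522, 276), (251, 261)]
108 72 near [(535, 201), (221, 185)] far [(510, 277), (262, 263)]
B outer near [(590, 214), (170, 192)] far [(549, 292), (224, 273)]
96 84 near [(559, 222), (201, 203)] far [(531, 285), (240, 268)]
102 78 near [(546, 219), (212, 202)] far [(520, 286), (251, 270)]
108 72 near [(534, 216), (223, 200)] far [(509, 287), (262, 272)]
```

Run:
```python
import numpy as np,cv2
q=[]
for n,(x0,y0) in(("lidA",(281,7)),("lidB",(283,9))):
    p=np.load(f"pics/{n}.npz")["p"]; c=p[y0+48:y0+86,x0+48:x0+180,::-1]
    c=np.clip(c.astype(float)*1.8,0,255).astype(np.uint8)
    q.append(cv2.resize(c,None,fx=6,fy=6,interpolation=cv2.INTER_NEAREST))
cv2.imwrite("pics/cmp.png",np.vstack(q))
```

```text
(no output)
```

View pics/cmp.png

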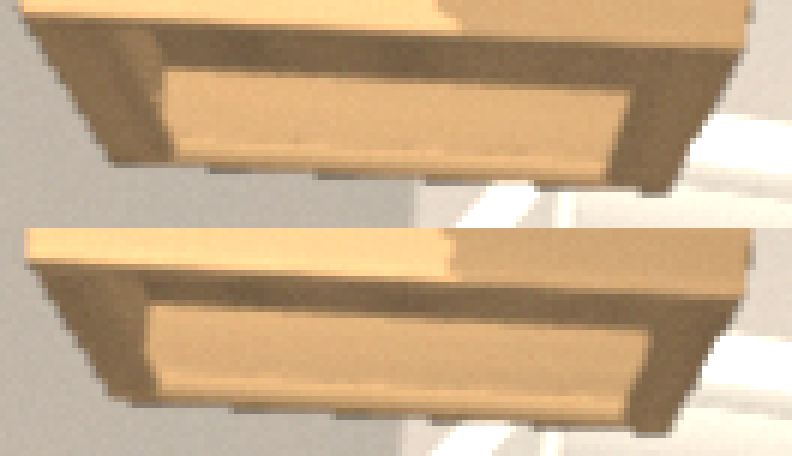

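Ratio of inner far edge to outer far edge: A is 433/558 = 0.776 and B is 465/558 = 0.836. The expected ratios are 0.76, 0.83 and 0.90 for the 72, 78 and 84 mm mouths, so A is the 72 lid and B the 78. The lid in bay_1 should be the right one. B goes back.

```bash
python3 -c "
from h import *
rows(.4945,.2502,.19,-4.8,18)"
```

```text
at [0.4201 0.2812 0.4738] ang 104.43 F [ 0.6  1.  -1.8] w 12.3 gf 60.8 t 11.0 j6 -0.74
[2.7, -3.6, 15.8, 6.07]
[2.3, -3.8, 15.8, 6.07]
[1.9, -4.1, 15.8, 6.07]
[1.4, -4.2, 15.8, 6.07]
[1.0, -4.4, 15.8, 6.07]
[0.5, -4.4, 15.8, 6.07]
[0.0, -4.5, 15.8, 6.07]
[-0.4, -4.5, 15.8, 6.07]
[-0.9, -4.4, 15.8, 6.07]
[-1.4, -4.3, 15.8, 6.07]
[-1.8, -4.1, 15.8, 6.07]
[-2.2, -3.9, 15.8, 6.07]
[-2.6, -3.6, 15.8, 6.07]
[-3.0, -3.3, 15.8, 6.07]
[-3.3, -3.0, 15.8, 6.07]
[-3.6, -2.6, 15.8, 6.07]
[-3.9, -2.2, 15.8, 6.07]
[-4.1, -1.8, 15.8, 6.07]
```

>>> {"fn": "carry_out", "kwargs": {"motion": [{"slide": [0.0027,-0.0036,0.016],"yaw": 6},{"slide": [0.0023,-0.0038,0.016],"yaw": 6},{"slide": [0.0019,-0.0041,0.016],"yaw": 6},{"slide": [0.0014,-0.0042,0.016],"yaw": 6},{"slide": [0.001,-0.0044,0.016],"yaw": 6},{"slide": [0.0005,-0.0044,0.016],"yaw": 6},{"slide": [0,-0.0045,0.016],"yaw": 6},{"slide": [-0.0004,-0.0045,0.016],"yaw": 6},{"slide": [-0.0009,-0.0044,0.016],"yaw": 6},{"slide": [-0.0014,-0.0043,0.016],"yaw": 6}]}}

```text
t: 11.83
tool_pos: [0.4623, 0.2636, 0.3118]
tcp_rot: [[-0.72, -0.694, -0.001], [-0.694, 0.72, -0.001], [0.001, 0.0, -1.0]]
wrist_force: [0.6, 0.2, -2.4]
width: 0.146
grip_force: 60.8
```

>>> {"fn": "carry_out", "kwargs": {"motion": [{"slide": [-0.0018,-0.0041,0.016],"yaw": 6},{"slide": [-0.0022,-0.0039,0.016],"yaw": 6},{"slide": [-0.0026,-0.0036,0.016],"yaw": 6},{"slide": [-0.003,-0.0033,0.016],"yaw": 6},{"slide": [-0.0033,-0.003,0.016],"yaw": 6},{"slide": [-0.0036,-0.0026,0.016],"yaw": 6},{"slide": [-0.0039,-0.0022,0.016],"yaw": 6},{"slide": [-0.0041,-0.0018,0.016],"yaw": 6},{"slide": [0,0,0],"yaw": 1.3},{"slide": [0,0,0],"yaw": 0}]}}

```text
t: 12.67
tool_pos: [0.495, 0.2501, 0.1842]
tcp_rot: [[-0.996, 0.086, -0.002], [0.086, 0.996, -0.002], [0.002, -0.002, -1.0]]
wrist_force: [0.5, 0.4, -0.5]
width: 0.145
grip_force: 60.8
```

```bash
python3 -c "
from h import *
rows(.4945,.2502,.07,-4.8,1)"
```

```text
at [0.495  0.2501 0.1842] ang -4.94 F [ 0.5  0.4 -0.5] w 12.4 gf 60.8 t 12.6667 j6 -2.49
1 x [0.5, 0.0, 114.2, -0.14]
```

>>> {"fn": "carry_out", "kwargs": {"motion": [{"slide": [0,0,0.03],"yaw": 0},{"slide": [0,0,0.03],"yaw": 0},{"slide": [0,0,0.03],"yaw": 0},{"slide": [0,0,0.015],"yaw": 0},{"slide": [0,0,0.006],"yaw": 0},{"slide": [0,0,0.002],"yaw": 0},{"slide": [0,0,0],"yaw": 0},{"slide": [0,0,0],"yaw": 0}]}}

```text
t: 13.33
tool_pos: [0.4961, 0.2517, 0.0747]
tcp_rot: [[-0.996, 0.084, 0.003], [0.084, 0.996, 0.002], [-0.002, 0.002, -1.0]]
wrist_force: [0.4, 0.6, -1.2]
width: 0.146
grip_force: 60.8
```

>>> {"fn": "carry_out", "kwargs": {"grip": 0.085, "motion": [{"slide": [0,0,0],"yaw": 0},{"slide": [0,0,0],"yaw": 0},{"slide": [0,0,0],"yaw": 0},{"slide": [0,0,0],"yaw": 0},{"slide": [0,0,-0.02],"yaw": 0},{"slide": [0,0,-0.04],"yaw": 0},{"slide": [0,0.02,-0.01],"yaw": 0},{"slide": [0,0.03,0],"yaw": 0},{"slide": [0,0.03,0],"yaw": 0},{"slide": [0,0.028,0],"yaw": 0}]}}

```text
t: 14.17
tool_pos: [0.5045, 0.36, 0.1434]
tcp_rot: [[-0.996, 0.085, 0.001], [0.085, 0.996, 0.001], [-0.001, 0.001, -1.0]]
wrist_force: [1.1, -0.9, 0.0]
width: 0.997
grip_force: 0.0
```

```bash
python3 -c "
from h import *
rows(.5017,.3574,.0685,-4.8,3)
p,d,W=cloud('scene')
for c,Q in handles('scene',W,p,d,(.4,.7,.03,.6)):
  if c[1]>200: print(c.round(1),len(Q),Q.mean(0).round(4))
"
```

```text
at [0.5045 0.36   0.1434] ang -4.87 F [ 1.1 -0.9  0. ] w 85.2 gf 0.0 t 14.1667 j6 -2.6
3 x [0.9, -0.9, 25.0, -0.02]
[361.7 273.5] 232 [0.4845 0.147  0.0764]
[331.  317.8] 250 [0.4898 0.2573 0.0748]
[294.5 364.3] 538 [0.4966 0.3598 0.0801]
```

>>> {"fn": "carry_out", "kwargs": {"motion": [{"slide": [0.0009,-0.0009,0.025],"yaw": 0},{"slide": [0.0009,-0.0009,0.025],"yaw": 0},{"slide": [0.0009,-0.0009,0.018],"yaw": 0},{"slide": [0,0,0.005],"yaw": 0},{"slide": [0,0,0],"yaw": 0},{"slide": [0,0,0],"yaw": 0},{"slide": [0,0,0],"yaw": 0}]}}

```text
t: 14.8
tool_pos: [0.5023, 0.3567, 0.0717]
tcp_rot: [[-0.996, 0.084, 0.002], [0.084, 0.996, 0.002], [-0.002, 0.002, -1.0]]
wrist_force: [0.0, -0.1, 0.7]
width: 1.0
grip_force: 0.0
```

>>> {"fn": "carry_out", "kwargs": {"grip": 0.0, "motion": [{"slide": [0,0,0.001],"yaw": 0},{"slide": [0,0,0],"yaw": 0},{"slide": [0,0,0],"yaw": 0},{"slide": [0,0,0],"yaw": 0},{"slide": [0,0,0],"yaw": 0},{"slide": [0,0,0],"yaw": 0},{"slide": [0,0,0],"yaw": 0}]}}

```text
t: 15.38
tool_pos: [0.5015, 0.3562, 0.0689]
tcp_rot: [[-0.996, 0.084, 0.0], [0.084, 0.996, 0.0], [-0.0, 0.0, -1.0]]
wrist_force: [-1.3, -1.0, 1.6]
width: 0.148
grip_force: 60.9
```

>>> {"fn": "carry_out", "kwargs": {"motion": [{"slide": [0,0,-0.02],"yaw": 0},{"slide": [0,0,-0.04],"yaw": 0},{"slide": [0,0,-0.04],"yaw": 0},{"slide": [0,0,-0.04],"yaw": -7},{"slide": [0,0,-0.04],"yaw": -7},{"slide": [0,0,-0.04],"yaw": -7},{"slide": [0,0,-0.04],"yaw": -7},{"slide": [0,0,-0.04],"yaw": -7},{"slide": [0,0,-0.04],"yaw": -7},{"slide": [0,0,-0.03],"yaw": -7}]}}

```text
t: 16.22
tool_pos: [0.5012, 0.3554, 0.442]
tcp_rot: [[-0.714, -0.701, 0.002], [-0.701, 0.714, 0.002], [-0.003, -0.0, -1.0]]
wrist_force: [0.2, 0.3, -0.5]
width: 0.144
grip_force: 60.4
```

```bash
python3 -c "
from h import *
rows(.42,.28,.475,105,9)"
```

```text
at [0.5012 0.3554 0.442 ] ang 44.48 F [ 0.2  0.3 -0.5] w 12.3 gf 60.4 t 16.2167 j6 -1.74
[12.3, 0.3, -3.7, -6.72]
[12.2, 1.8, -3.7, -6.72]
[11.9, 3.2, -3.7, -6.72]
[11.4, 4.6, -3.7, -6.72]
[10.8, 5.9, -3.7, -6.72]
[10.1, 7.1, -3.7, -6.72]
[9.2, 8.2, -3.7, -6.72]
[8.1, 9.2, -3.7, -6.72]
[7.0, 10.1, -3.7, -6.72]
```

>>> {"fn": "carry_out", "kwargs": {"motion": [{"slide": [0.0123,0.0003,-0.0037],"yaw": -6.7},{"slide": [0.0122,0.0018,-0.0037],"yaw": -6.7},{"slide": [0.0119,0.0032,-0.0037],"yaw": -6.7},{"slide": [0.0114,0.0046,-0.0037],"yaw": -6.7},{"slide": [0.0108,0.0059,-0.0037],"yaw": -6.7},{"slide": [0.01,0.0071,-0.0037],"yaw": -6.7},{"slide": [0.0092,0.0082,-0.0037],"yaw": -6.7},{"slide": [0.0081,0.0092,-0.0037],"yaw": -6.7},{"slide": [0.007,0.01,-0.0037],"yaw": -6.7},{"slide": [0,0,0],"yaw": 0}]}}

```text
t: 17.05
tool_pos: [0.4189, 0.2799, 0.4739]
tcp_rot: [[0.254, -0.967, 0.002], [-0.967, -0.254, 0.003], [-0.002, -0.003, -1.0]]
wrist_force: [-0.4, -0.9, -0.3]
width: 0.147
grip_force: 60.4
```

```bash
python3 -c "
from h import *
snap('lidC')
rows(.514,-.083,.20,90,14)"
```

```text
393.95416838318374 70.67726228654718 0.47026521308236335 [0.41941897 0.28074761 0.47306903]
crop origin 283 10
at [0.4194 0.2807 0.4731] ang 104.39 F [ 0.3  0.  -1.5] w 12.7 gf 60.4 t 17.1 j6 -0.74
[26.8, -0.1, 19.5, 1.03]
[26.8, -0.6, 19.5, 1.03]
[26.8, -1.0, 19.5, 1.03]
[26.8, -1.5, 19.5, 1.03]
[26.8, -2.0, 19.5, 1.03]
[26.7, -2.5, 19.5, 1.03]
[26.7, -3.0, 19.5, 1.03]
[26.6, -3.4, 19.5, 1.03]
[26.6, -3.9, 19.5, 1.03]
[26.5, -4.4, 19.5, 1.03]
[26.4, -4.9, 19.5, 1.03]
[26.3, -5.3, 19.5, 1.03]
[26.2, -5.8, 19.5, 1.03]
[26.1, -6.3, 19.5, 1.03]
```

View pics/lidC.png

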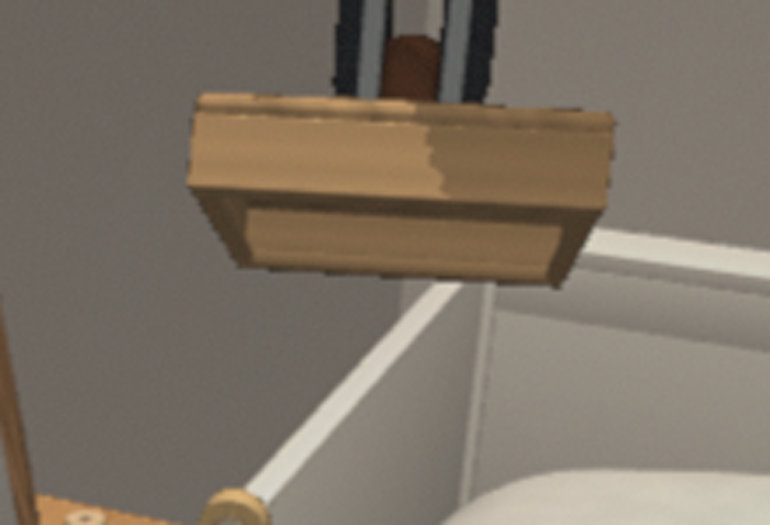

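C has the widest mouth: the wall spans 243–562 and the rim bands are thin, so it is the 84 mm lid that fits the 82×94 neck. I'll level it on the free desk in front of the tray before fitting.

```bash
python3 -c "
from h import *
p,d,W=load('top'); print(W[300:372:4,400].round(3)[:, [0,2]].tolist())
rows(.395,-.083,.10,90,13)"
```

```text
[[0.453, 0.001], [0.445, -0.002], [0.436, -0.0], [0.427, 0.001], [0.419, -0.001], [0.41, -0.0], [0.402, -0.002], [0.393, 0.001], [0.385, 0.0], [0.377, 0.002], [0.368, -0.0], [0.36, 0.002], [0.351, 0.001], [0.343, 0.001], [0.335, -0.002], [0.326, 0.0], [0.318, -0.002], [0.237, -0.725]]
at [0.4194 0.2807 0.4731] ang 104.39 F [ 0.3  0.  -1.5] w 12.7 gf 60.4 t 17.1 j6 -0.74
[26.6, 8.8, 28.7, 1.11]
[26.8, 8.3, 28.7, 1.11]
[27.0, 7.7, 28.7, 1.11]
[27.1, 7.2, 28.7, 1.11]
[27.2, 6.7, 28.7, 1.11]
[27.4, 6.2, 28.7, 1.11]
[27.5, 5.6, 28.7, 1.11]
[27.6, 5.1, 28.7, 1.11]
[27.7, 4.6, 28.7, 1.11]
[27.8, 4.0, 28.7, 1.11]
[27.8, 3.5, 28.7, 1.11]
[27.9, 3.0, 28.7, 1.11]
[27.9, 2.4, 28.7, 1.11]
```

>>> {"fn": "carry_out", "kwargs": {"motion": [{"slide": [0.0266,0.0088,0.024],"yaw": 1.1},{"slide": [0.0268,0.0083,0.024],"yaw": 1.1},{"slide": [0.027,0.0077,0.024],"yaw": 1.1},{"slide": [0.0271,0.0072,0.024],"yaw": 1.1},{"slide": [0.0272,0.0067,0.024],"yaw": 1.1},{"slide": [0.0274,0.0062,0.024],"yaw": 1.1},{"slide": [0.0275,0.0056,0.024],"yaw": 1.1},{"slide": [0.0276,0.0051,0.024],"yaw": 1.1},{"slide": [0.0277,0.0046,0.024],"yaw": 1.1},{"slide": [0.0278,0.004,0.03],"yaw": 1.1}]}}

```text
t: 17.93
tool_pos: [0.4016, 0.0003, 0.2249]
tcp_rot: [[0.056, -0.998, 0.001], [-0.998, -0.056, 0.0], [-0.0, -0.001, -1.0]]
wrist_force: [0.4, 0.3, -0.7]
width: 0.147
grip_force: 60.5
```

>>> {"fn": "carry_out", "kwargs": {"motion": [{"slide": [0.0278,0.0035,0.036],"yaw": 1.1},{"slide": [0.0279,0.003,0.036],"yaw": 1.1},{"slide": [0.0279,0.0024,0.036],"yaw": 1.1},{"slide": [0,0,0],"yaw": 0},{"slide": [0,0,0],"yaw": 0},{"slide": [0,0,0],"yaw": 0}]}}

```text
t: 18.43
tool_pos: [0.397, -0.0753, 0.1277]
tcp_rot: [[0.001, -1.0, 0.0], [-1.0, -0.001, -0.0], [0.0, -0.0, -1.0]]
wrist_force: [-0.4, 0.7, -0.8]
width: 0.144
grip_force: 60.3
```

```bash
python3 -c "
from h import *
rows(.395,-.083,.055,90,1)"
```

```text
at [ 0.397  -0.0753  0.1277] ang 90.03 F [-0.4  0.7 -0.8] w 12.3 gf 60.3 t 18.4333 j6 -0.32
1 x [7.7, 2.0, 72.7, 0.03]
```

>>> {"fn": "carry_out", "kwargs": {"motion": [{"slide": [0,0,0.03],"yaw": 0},{"slide": [0,0,0.03],"yaw": 0},{"slide": [0,0,0.012],"yaw": 0},{"slide": [0,0,0.004],"yaw": 0},{"slide": [0,0,0.004],"yaw": 0},{"slide": [0,0,0],"yaw": 0}]}}

```text
t: 18.93
tool_pos: [0.3983, -0.0742, 0.0529]
tcp_rot: [[0.004, -1.0, 0.004], [-1.0, -0.004, -0.001], [0.001, -0.004, -1.0]]
wrist_force: [-12.7, 5.5, 22.9]
width: 0.149
grip_force: 63.7
```

>>> {"fn": "carry_out", "kwargs": {"motion": [{"slide": [0,0,0.004],"yaw": 0},{"slide": [0,0,0.004],"yaw": 0},{"slide": [0,0,0],"yaw": 0}]}}

```text
t: 19.18
tool_pos: [0.4016, -0.0726, 0.0481]
tcp_rot: [[0.005, -1.0, 0.012], [-1.0, -0.005, 0.003], [-0.003, -0.012, -1.0]]
wrist_force: [-11.3, 14.6, 31.7]
width: 0.147
grip_force: 67.3
```

>>> {"fn": "carry_out", "kwargs": {"motion": [{"slide": [-0.002,0.001,0.004],"yaw": 0},{"slide": [-0.002,0.001,0.004],"yaw": 0},{"slide": [0,0,0],"yaw": 0}]}}

```text
t: 19.43
tool_pos: [0.4015, -0.0672, 0.0409]
tcp_rot: [[0.006, -1.0, 0.017], [-1.0, -0.006, 0.005], [-0.005, -0.017, -1.0]]
wrist_force: [-6.9, 18.6, 32.7]
width: 0.147
grip_force: 69.8
```

>>> {"fn": "carry_out", "kwargs": {"motion": [{"slide": [-0.001,0,0.004],"yaw": 0},{"slide": [-0.001,0,0.004],"yaw": 0},{"slide": [0,0,0],"yaw": 0}]}}

```text
t: 19.68
tool_pos: [0.4024, -0.0645, 0.0326]
tcp_rot: [[0.006, -1.0, 0.019], [-1.0, -0.006, 0.007], [-0.007, -0.019, -1.0]]
wrist_force: [-2.4, 20.7, 28.9]
width: 0.149
grip_force: 71.9
```

Run:
```python
from h import *
p,d,W=cloud('scene')
m=(W[...,0]>.33)&(W[...,0]<.455)&(W[...,1]>-.2)&(W[...,1]<.04)&(W[...,2]>.015)&(W[...,2]<.1)&(p[...,0]>110)
P=W[m]; print(len(P))
for y in np.arange(-.16,.02,.015):
    q=P[abs(P[:,1]-y)<.004]; 
    if len(q)>5: print(round(y,3),len(q),np.percentile(q[:,2],[50,90]).round(4))
```

```text
1705
-0.115 36 [0.0239 0.0251]
-0.1 49 [0.0266 0.0274]
-0.085 53 [0.0287 0.0296]
-0.07 67 [0.0317 0.0706]
-0.055 115 [0.0342 0.0808]
-0.04 86 [0.0361 0.0375]
-0.025 105 [0.0384 0.0395]
-0.01 118 [0.0408 0.0418]
0.005 63 [0.0257 0.0333]
```

The lid has turned to about 9°. I'll release it, let it lie flat, and back off to measure.

>>> {"fn": "carry_out", "kwargs": {"grip": 0.085, "motion": [{"slide": [0,0,-0.004],"yaw": 0},{"slide": [0,0,0],"yaw": 0},{"slide": [0,0,0],"yaw": 0},{"slide": [0,0,0],"yaw": 0},{"slide": [0,0,-0.03],"yaw": 0},{"slide": [0,0,-0.01],"yaw": 0},{"slide": [0,0,0],"yaw": 0}]}}

```text
t: 20.32
tool_pos: [0.3961, -0.0694, 0.07]
tcp_rot: [[0.003, -1.0, 0.004], [-1.0, -0.003, -0.0], [0.0, -0.004, -1.0]]
wrist_force: [-0.2, 0.0, -0.1]
width: 0.993
grip_force: 0.0
```

Run:
```python
from h import *
p,d,W=cloud('scene')
m=(W[...,0]>.33)&(W[...,0]<.458)&(W[...,1]>-.2)&(W[...,1]<.04)&(d>0)
T=W[m&(W[...,2]>.017)&(W[...,2]<.028)]
print("lid top",len(T),np.percentile(T,[.5,50,99.5],axis=0).round(4).tolist())
print("rect",cv2.minAreaRect((T[:,:2]*1000).astype(np.float32)))
H=W[m&(W[...,2]>.042)&(W[...,2]<.0495)&(p[...,0].astype(int)-p[...,2]>25)]; print("handle",len(H),np.percentile(H,[2,50,98],axis=0).round(4).tolist(),cv2.minAreaRect((H[:,:2]*1000).astype(np.float32)))
rows(.395,-.083,.025,90,1)
```

```text
lid top 1801 [[0.3502, -0.1187, 0.0175], [0.3915, -0.0461, 0.0234], [0.4455, 0.0018, 0.0262]]
rect ((397.939697265625, -58.497703552246094), (96.20746612548828, 123.6670150756836), 1.5408453941345215)
handle 134 [[0.3912, -0.0843, 0.0424], [0.3975, -0.0538, 0.047], [0.4045, -0.0324, 0.049]] ((397.71771240234375, -57.51838302612305), (14.080241203308105, 55.598228454589844), 1.4606075286865234)
at [ 0.3952 -0.0692  0.0682] ang 90.13 F [-0.4 -0.2  0.2] w 84.9 gf 0.0 t 20.3667 j6 -0.34
1 x [13.8, 0.3, 43.2, 0.13]
```

>>> {"fn": "carry_out", "kwargs": {"motion": [{"slide": [-0.0117,-0.0037,0],"yaw": -1.2},{"slide": [0,0,0.02],"yaw": 0},{"slide": [0,0,0.014],"yaw": 0},{"slide": [0,0,0.006],"yaw": 0},{"slide": [0,0,0],"yaw": 0},{"slide": [0,0,0],"yaw": 0},{"slide": [0,0,0],"yaw": 0}]}}

```text
t: 20.95
tool_pos: [0.3985, -0.0576, 0.0279]
tcp_rot: [[0.024, -1.0, 0.001], [-1.0, -0.024, -0.0], [0.0, -0.001, -1.0]]
wrist_force: [1.0, 0.5, -0.3]
width: 0.996
grip_force: 0.0
```

```bash
python3 -c "
from h import *
rows(.399,-.0575,.026,91.3,1)"
```

```text
at [ 0.3985 -0.0576  0.0279] ang 91.35 F [ 1.   0.5 -0.3] w 85.1 gf 0.0 t 20.95 j6 -0.34
1 x [-0.1, -0.5, 1.9, 0.05]
```

>>> {"fn": "carry_out", "kwargs": {"grip": 0.0, "motion": [{"slide": [0,0,0.002],"yaw": 0},{"slide": [0,0,0],"yaw": 0},{"slide": [0,0,0],"yaw": 0},{"slide": [0,0,0],"yaw": 0},{"slide": [0,0,0],"yaw": 0},{"slide": [0,0,0],"yaw": 0},{"slide": [0,0,0],"yaw": 0}]}}

```text
t: 21.53
tool_pos: [0.3985, -0.0575, 0.0256]
tcp_rot: [[0.024, -1.0, 0.001], [-1.0, -0.024, 0.0], [-0.0, -0.001, -1.0]]
wrist_force: [-0.4, -0.2, 2.2]
width: 0.149
grip_force: 61.2
```

>>> {"fn": "carry_out", "kwargs": {"motion": [{"slide": [0,0,-0.02],"yaw": 0},{"slide": [0,0,-0.03],"yaw": 0},{"slide": [0,0,-0.03],"yaw": 0},{"slide": [0,0,-0.02],"yaw": 1},{"slide": [0,-0.03,0],"yaw": 0},{"slide": [0,-0.03,0],"yaw": 0},{"slide": [0.012,-0.03,0],"yaw": 0},{"slide": [0.012,-0.026,0],"yaw": 0},{"slide": [0,0,0],"yaw": 0},{"slide": [0,0,0],"yaw": 0}]}}

```text
t: 22.37
tool_pos: [0.5142, -0.0813, 0.1231]
tcp_rot: [[0.005, -1.0, -0.004], [-1.0, -0.005, -0.0], [0.0, 0.004, -1.0]]
wrist_force: [0.1, -0.9, -1.5]
width: 0.145
grip_force: 60.6
```

Run:
```python
from h import *
p,d,W=cloud('scene')
o=arm.get_obs(); z=o['tool_pos'][2]
m=(W[...,0]>.44)&(W[...,0]<.59)&(W[...,1]>-.17)&(W[...,1]<.01)&(d>0)&(p[...,0].astype(int)-p[...,2]>25)
T=W[m&(W[...,2]>z-.012)&(W[...,2]<z+.003)]; 
print("lid top",len(T),np.percentile(T,[.5,50,99.5],axis=0).round(4).tolist(),cv2.minAreaRect((T[:,:2]*1000).astype(np.float32)))
A=np.c_[T[:,:2],np.ones(len(T))]; print("plane",np.linalg.lstsq(A,T[:,2],rcond=None)[0])
rows(.514,-.083,.10,90,1)
```

```text
lid top 1441 [[0.4633, -0.1419, 0.1122], [0.4988, -0.0586, 0.1208], [0.5584, -0.022, 0.1256]] ((511.135009765625, -82.5837173461914), (96.21771240234375, 123.3015365600586), 0.17964698374271393)
plane [ 0.00574947 -0.02190527  0.11587522]
at [ 0.5138 -0.081   0.1238] ang 90.3 F [-0.5  0.2 -1.7] w 12.5 gf 60.7 t 22.4167 j6 -0.23
1 x [2.0, -0.2, 23.8, 0.3]
```

>>> {"fn": "carry_out", "kwargs": {"motion": [{"slide": [0.0006,-0.001,0.02],"yaw": 0.3},{"slide": [0,0,0.012],"yaw": 0},{"slide": [0,0,0.005],"yaw": 0},{"slide": [0,0,0],"yaw": 0},{"slide": [0,0,0],"yaw": 0}]}}

```text
t: 22.83
tool_pos: [0.515, -0.0813, 0.0886]
tcp_rot: [[0.002, -1.0, 0.0], [-1.0, -0.002, -0.0], [0.0, -0.0, -1.0]]
wrist_force: [0.0, -0.0, -1.6]
width: 0.152
grip_force: 60.8
```

```bash
python3 -c "
from h import *
rows(.515,-.0817,.0795,90,1)"
```

```text
at [ 0.515  -0.0813  0.0886] ang 90.09 F [ 0.  -0.  -1.6] w 13.0 gf 60.8 t 22.8333 j6 -0.23
1 x [0.4, 0.0, 9.1, 0.09]
```

>>> {"fn": "carry_out", "kwargs": {"motion": [{"slide": [0.0003,0,0.004],"yaw": 0},{"slide": [0,0,0.003],"yaw": 0},{"slide": [0,0,0.002],"yaw": 0},{"slide": [0,0,0.002],"yaw": 0},{"slide": [0,0,0],"yaw": 0}]}}

```text
t: 23.25
tool_pos: [0.515, -0.0817, 0.0767]
tcp_rot: [[0.001, -1.0, -0.001], [-1.0, -0.001, 0.0], [-0.0, 0.001, -1.0]]
wrist_force: [0.0, 0.5, -2.4]
width: 0.145
grip_force: 60.8
```

>>> {"fn": "carry_out", "kwargs": {"motion": [{"slide": [0,0,0.002],"yaw": 0},{"slide": [0,0,0.002],"yaw": 0},{"slide": [0,0,0],"yaw": 0},{"slide": [0,0,0],"yaw": 0}]}}

```text
t: 23.58
tool_pos: [0.5157, -0.0821, 0.0737]
tcp_rot: [[0.001, -1.0, 0.001], [-1.0, -0.001, -0.001], [0.001, -0.001, -1.0]]
wrist_force: [1.3, -0.8, 1.3]
width: 0.146
grip_force: 61.1
```

The lid is already 6 mm over the neck with no force, so it fits and is resting on the catches. Now I'll press.

>>> {"fn": "carry_out", "kwargs": {"motion": [{"slide": [0,0,0.003],"yaw": 0},{"slide": [0,0,0.003],"yaw": 0},{"slide": [0,0,0.002],"yaw": 0},{"slide": [0,0,0.002],"yaw": 0},{"slide": [0,0,0],"yaw": 0},{"slide": [0,0,0],"yaw": 0}]}}

```text
t: 24.08
tool_pos: [0.5153, -0.0818, 0.0656]
tcp_rot: [[0.001, -1.0, 0.001], [-1.0, -0.001, -0.001], [0.001, -0.001, -1.0]]
wrist_force: [-8.5, 1.8, 15.0]
width: 0.148
grip_force: 63.0
```

>>> {"fn": "carry_out", "kwargs": {"motion": [{"slide": [0,0,0.002],"yaw": 0},{"slide": [0,0,0],"yaw": 0},{"slide": [0,0,0],"yaw": 0}]}}

```text
t: 24.33
tool_pos: [0.5154, -0.0818, 0.0656]
tcp_rot: [[0.002, -1.0, 0.001], [-1.0, -0.002, -0.001], [0.001, -0.001, -1.0]]
wrist_force: [-15.0, 4.2, 25.5]
width: 0.152
grip_force: 64.5
```

>>> {"fn": "carry_out", "kwargs": {"grip": 0.085, "motion": [{"slide": [0,0,-0.004],"yaw": 0},{"slide": [0,0,0],"yaw": 0},{"slide": [0,0,0],"yaw": 0},{"slide": [0,0,0],"yaw": 0},{"slide": [0,0,-0.03],"yaw": 0},{"slide": [0,0,-0.04],"yaw": 0},{"slide": [0,0,-0.04],"yaw": 0},{"slide": [0.03,0.02,-0.03],"yaw": 0},{"slide": [0.035,0.02,0],"yaw": 0},{"slide": [0.035,0.02,0],"yaw": 0}]}}

```text
t: 25.17
tool_pos: [0.4578, -0.1789, 0.2034]
tcp_rot: [[0.003, -1.0, 0.003], [-1.0, -0.003, 0.0], [-0.0, -0.003, -1.0]]
wrist_force: [1.2, -0.1, -0.4]
width: 0.998
grip_force: 0.0
```

>>> {"fn": "carry_out", "kwargs": {"motion": [{"slide": [0.04,0,0],"yaw": 0},{"slide": [0.04,0,0],"yaw": 0},{"slide": [0.04,0,0],"yaw": 0},{"slide": [0.04,0,0],"yaw": 0},{"slide": [0,0,0],"yaw": 0},{"slide": [0,0,0],"yaw": 0}]}}

```text
t: 25.67
tool_pos: [0.4569, -0.3401, 0.1997]
tcp_rot: [[-0.003, -1.0, -0.003], [-1.0, 0.003, 0.001], [-0.001, 0.003, -1.0]]
wrist_force: [-0.8, 0.6, 0.4]
width: 0.992
grip_force: 0.0
```

Run:
```python
from h import *
p,d,W=cloud('scene'); cv2.imwrite('pics/end.png',p[:,:,::-1])
def box(W,z0,z1): return W[(W[...,0]>.45)&(W[...,0]<.585)&(W[...,1]>-.16)&(W[...,1]<0.0)&(W[...,2]>z0)&(W[...,2]<z1)]
for n in("scene","top"):
    if n=="top": p,d,W=cloud('top')
    T=box(W,.055,.08); print(n,"lid",len(T),"z med",np.median(T[:,2]).round(4),cv2.minAreaRect((T[:,:2]*1000).astype(np.float32)))
    T=T[abs(T[:,2]-np.median(T[:,2]))<.004]; print(" plane",np.linalg.lstsq(np.c_[T[:,:2],np.ones(len(T))],T[:,2],rcond=None)[0].round(4))
    r=(W[...,0]>.4)&(W[...,0]<.6)&(W[...,1]>.06)&(W[...,1]<.42)
    C=W[(W[...,1]<-.165)&(W[...,1]>-.24)&(W[...,0]>.48)&(W[...,0]<.56)&(W[...,2]>.03)&(W[...,2]<.07)]
    print(" candle",((C.min(0)+C.max(0))/2).round(4))
    Nn=np.array([-.468,.038,.883]);ux=np.array([.88,-.07,.468])
    for y in(.14,.25):
        q=W[r&(abs(W[...,1]-y)<.05)]; h=(q-[.5,.235,.043])@Nn; H=q[h>h.max()-.006]; a=H@ux
        print(" handle",y,H.mean(0).round(4),((np.percentile(a,2)+np.percentile(a,98))/2).round(4))
o=arm.get_obs();print(o['t'],o['tool_pos'],o['wrist_force'])
```

```text
scene lid 1628 z med 0.0635 ((512.1065063476562, -82.59042358398438), (124.96311950683594, 95.84632110595703), 89.63896942138672)
 plane [ 0.0018 -0.0048  0.0622]
 candle [ 0.5163 -0.2026  0.0458]
 handle 0.14 [0.4785 0.1425 0.0857] 0.4514
 handle 0.25 [0.4841 0.2529 0.0838] 0.4477
top lid 2484 z med 0.0623 ((515.32470703125, -81.67652893066406), (120.0672836303711, 96.5306396484375), 89.89216613769531)
 plane [-0.001   0.0012  0.063 ]
 candle [ 0.5194 -0.1996  0.0453]
 handle 0.14 [0.4811 0.1433 0.0863] 0.4531
 handle 0.25 [0.4861 0.2534 0.0842] 0.4496
25.7667 [ 0.45764441 -0.3381589   0.2009349 ] [-1.15808878 -0.07972697 -0.20015248]
```

View pics/end.png

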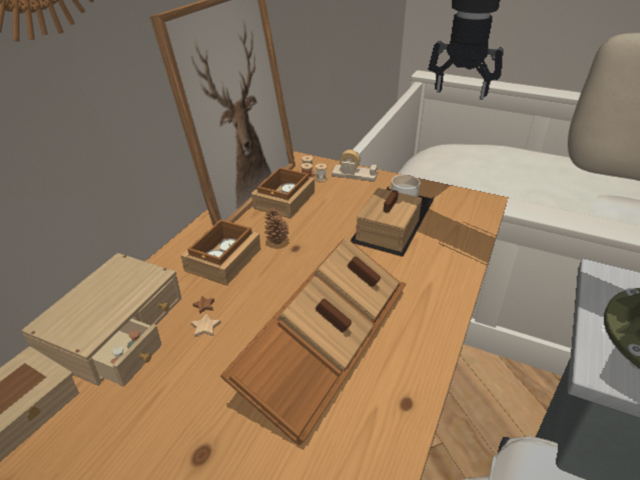

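The final view shows the box closed at (390,215), lids in two bays with handles at (363,271) and (333,315), and the candle and cone in place. The lid top is level at about 62–63 mm, which means it is home.

```bash
python3 -c "
from station import arm
print(arm.hand_in())"
```

```text
the job is handed in; nothing more can be done
None
```

The job is handed in: the lid from bay_1 is snapped home on the tray's box, level with its top about 62–63 mm above the desk; the other two, ruled out by camera views of their undersides rather than tried on, are back face up in their bays, and the candle and pine cone show no sign of having been moved (about 26 s used; no verdict returned).

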